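Release an injector's hold-down with a T-key and pull the injector

TASK

Take the T-key off its hanger, lower it down the tall well tube of the cylinder head onto the square of the hold-down clamp, and turn it anticlockwise (seen from above) until the clamp stops, clear of the injector; move the clamp with the key only. Hang the key back upright on its hanger, then lift the injector straight out of the head and stand it fully home in a free socket of the wooden holder, without disturbing the loose parts lying about.

Things in the scene. Friction and masses are not known exactly. Their poses are not given: they have to be found in the camera images.
- head: Finned aluminium cylinder head, fixed, 168 x 120 mm, deck 48 mm high. Origin: centre of its underside; z up. A well tube (61 mm outside at the lip, bore 40, open top 170 mm up) stands on the deck at x = +40 mm, y = 0; the injector at x = -45 mm, y = 0. Bosses on the deck rise to 57 mm; a port flange with studs at the far end reaches x = +110 mm. At yaw 0 the injector end faces the robot.
- well_mouth (a point): Centre of the open top of the well tube, on its axis, 170 mm above the head's underside. Axes as the head's.
- stem_top (a point): Top of the clamp's square stem, on the well's axis, 70 mm below its mouth. The top 12 mm taper from a 6 mm square at this point to 13.5 mm; below that a 13.5 mm square, 22 mm long. This frame turns with the stem: the flats face along its x and y, which are the head's turned by joint clamp. z up.
- clamp (a joint): Angle of stem and clamp arm, one rigid piece, rad; grows anticlockwise from above. 0: arm points from stem to injector (-x of the head) over its collar, holding it down; 1.25: stop, arm swung clear toward -y of the head. Stiff (0.12 N m friction), stays where left. Starts 0 to 0.12.
- clamp_tip (a point): Outer end of the clamp's C-shaped steel arm, at mid height, 103 mm from the stem's axis. The arm is 12 mm thick and comes out under the well tube, 57 to 70 mm above the head's underside, where it can be seen from outside.
- seat (a point): Centre of the injector's 27 mm bore in the head, at deck height (48 mm above the underside).
- injector_mid (a point): Middle of the loose turned steel injector, 58 mm above its tip; z along it, up. 116 mm long, 0.13 to 0.27 kg, upright, tip down. From the tip: thin nozzle; dia. 22 nut from 16 to 42 mm; dia. 33 collar 42 to 50 mm, which rests on the deck (this point then 16 mm above the deck); round body dia. 19 from 50 to 96 mm; dark 25 mm hexagon to 105 mm.
- injector_grip (a point): Place to grip the injector: on its axis, on the plain round dia. 19 mm body, 24 mm above injector_mid, 82 mm above its tip. Free room for fingers along the head's y.
- key_mid (a point): Middle of the loose steel T-key, on its axis, 75.5 mm above its lower end. 151 mm tall, 0.3 to 0.5 kg, hanging upright. z up, cross bar along y. From the lower end: square tube socket, 22.5 mm outside, up to 41 mm; round shank dia. 15; flange dia. 52 from 98 to 104 mm; hub from 104 to 151 mm.
- key_hub (a point): Place to grip the key: centre of its hub and cross bar, 128 mm above its lower end, 24 mm above the flange's top. The hub has flat sides: 18 mm thick along the key's x (pinch it along x), 26 mm wide along y, 47 mm tall. Cross bar dia. 12, 104 mm long, along y.
- key_tip (a point): Centre of the lower, open end of the key's socket: 15.5 mm square inside, 35 mm deep, flats facing along the key's x and y. It fits the stem in any of four quarter turns, with about 0.16 rad of play either way. Fully over the stem the flange lies on the tube's mouth and this point is 98 mm below the mouth.
- hang_point (a point): Key's place on the blue-grey hanger, at the top of its two prongs, 125 mm above the worktop, where the underside of the key's flange rests. x points to the post (its front 38 mm away), roughly to the robot's right; prongs 10 mm wide, 37 mm gap, open toward -x, stops 4 mm high at their ends 31 to 36 mm from here.
- hanger: Fixed blue-grey key hanger: base plate 110 x 90 mm and a post with two steel prongs. Origin below the key's place, at worktop height; axes as hang_point's. The key's socket passes straight up and down through the gap while its flats lie within 0.35 rad of the hanger's x and y, so the key can be lifted straight out and lowered straight in.
- socket_a (a point): Left (+y) socket of the wooden injector holder, a fixed block 56 x 130 x 48 mm: centre of the socket's mouth, 48 mm above the worktop. Hole dia. 28, 44 mm deep; the injector's collar rests on the block round it. x, y are the holder's.
- socket_b (a point): Right (-y) socket of the holder, 68 mm from the other; otherwise the same. Either may be used.
- gap (a point): Fixed point on the worktop straight ahead of the middle of the gap through which the arm reaches in. 120 mm nearer the robot than this point stand the rack's uprights, from the floor to 1.1 m above the worktop: a flat bar 0.20 m to the left (+y) of it, another 0.58 m to the left, and a stout post 0.20 m to the right. An arm that starts beside the gap must draw back first.
- bearing: Loose ball bearing, dia. 52, 15 mm high, lying flat; origin centre of underside. Leave it alone.
- pin: Loose piston pin, dia. 26, 60 mm tall, standing; origin centre of underside. Leave it alone.
- bracket: Loose cast aluminium bracket 79 x 130 x 73 mm; origin centre of underside. Leave it alone.
Things that resemble listed ones, but are neither listed nor needed, are in the scene too. Leave any red look-alike of the part that bears injector_mid alone.

How it is judged:
By the outcome, as a careful person would: the job done as asked, in the order asked, and still so for the second after the job is handed in, with the robot touching nothing.
It also fails if it takes over 72 s, if anything falls off the work surface, if the arm or the gripper's body presses on something with over 40 N, if the wrist force passes 120 N, or if a joint passes its speed limit or range.

ROBOT

A 6-joint arm with a two-finger parallel gripper is mounted at the origin on a cart in front of the work surface, level with it; the furniture and walls round the work are solid. World frame = base frame: x ahead of the robot, y to its left, z up, the work surface at z = 0. Lengths are in m, angles in degrees, forces in N, time in s.
With the tool pointing down it reaches from about 0.25 to 0.725 m from the base axis. Payload 9.7 kg.
Tool frame: the origin (TCP) lies midway between the tips of the shut fingers; the grasp point (between the pads) lies 19 mm behind it (grip_point_offset is the distance from the TCP to the grasp point, in m); y points along the fingers, z is the direction in which the jaws open and shut, and the axes are right-handed (so a half turn about y gives the same grasp; the last joint's range is limited). The gripper opens to 85 mm and grips with 20 to 120 N. Pads are 22 mm wide; open, the fingers measure 114 mm over their backs; the gripper's body (76 mm by 85 mm) begins 54 mm behind the grasp point. The pads swing forward as they close: fully open they stand 13 mm farther back than shut.
Start: joints at [73.453, 4.979, 10.078, 95.1, 0, 90], TCP at [0.157, 0.527, 0.231] pointing down, gripper open.
Joint ranges: [-179.16, 179.16], [-48.56, 103.87], [-65.8, 70.77], [-126.05, 130.52], [-82.76, 87.17], [-180, 180]. Speed limits (degrees/s): [127.2, 127.2, 147.25, 180, 180, 180].

INTERFACE

Orientations are given as [roll, pitch, yaw] about the fixed x, y, z axes, in that order (R = Rz(yaw) Ry(pitch) Rx(roll)).
In Python, from workcell import get_obs, camera, job_done, grip_point_offset gives the robot as it stands.
- The arm moves only by the tool move_arm, never from a script. Its argument "deltas" is a list that holds one entry, the list of rows, each a list of 4 numbers: the shift along the tool's x, y, z in m, then the turn about the tool's y in degrees. A call has 1 to 5 rows; each row is the pose to reach, as a shift and turn from the pose commanded when the call began, along the tool's axes at that moment; what a row does not reach only later rows make up. A row lasts 1/10 s, in which the tool goes at most 50 mm and 8.59 degrees, less where a joint would pass 70% of its speed; a pose out of reach is approached as far as the arm can. A call with a gripper value outside its range is refused whole. "claw" is the finger opening in m, from 0 to 0.0854, set as the call begins (left out, the last holds). The fingers move at their own pace and stop on an object; "newtons" is the grip in N (left out, the last holds). Time passes only in rows, so rows that repeat a pose let the fingers close. It gives the time, the measured TCP pose, the force and the opening at its end, in the units of the state.
- get_obs(): the state, without advancing time (a new reading comes with each control period).
- camera(name): name is "scene" or "top"; returns a dict with "color" (384x512x3 uint8, blue, green, red), "range_z" (384x512 float32, m along the optical axis (not along the pixel's ray), 0 where there is no reading), "fx", "fy", "cx", "cy" (pixels), "T" (4x4, takes a point from camera to world coordinates). Camera axes: x right, y down, z forward; pixel columns grow to the right and rows downward; lengths in m; the calibration is good to about 2 mm. A picture is of the moment at which its call begins.
- job_done(): hands the job in, once; it reports no verdict.
The state is a dict: "time": time; "q": joint angles; "qd": joint speeds; "joint_efforts": joint torques, N m; "ee_pos": TCP position; "tcp_rot": TCP orientation; "wrist_force": force on the tool from outside, world axes, zero at the start; "torque": the same for the moment, N m; "opening": finger opening in m.
Only numpy, scipy, OpenCV 4.12 (cv2) and the standard library are available. Lean on these libraries where they do the work, as an engineer would, in place of code of your own. Each camera call takes 0.05 s, during which the arm holds its last target. There are 200 camera calls.

## Working session

There is one attempt and no reset: what is moved stays moved. The work goes in short steps, Python scripts to look and compute and a tool call to move; the robot and the scene stay as the last step left them, time stands still between calls to the robot, and variables do not carry over. Pictures are saved under pics/ and viewed, about 8 in all and at most 12, crops included, and the job is handed in when it is done.

Besides the shell and the picture viewer there is one more tool, called as a command line: name --argument value ..., lists and objects as JSON in quotes. move_arm: Moves the arm, as the interface text tells. Its arguments: {"type":"object","properties":{"deltas":{"type":"array"},"claw":{"type":"number"},"newtons":{"type":"number"}},"required":["deltas"]}

```bash
ls; mkdir -p pics
python3 - <<'E'
from workcell import *
import cv2,numpy as np,pickle
o=get_obs();print({k:np.round(v,4) for k,v in o.items()},grip_point_offset)
for n in("scene","top"):
    c=camera(n);pickle.dump(c,open(n+"0.pkl","wb"))
    cv2.imwrite(f"pics/{n}0.png",cv2.resize(c["color"],None,fx=1.5,fy=1.5))
    print(n,c["fx"],c["cx"],c["cy"],np.round(c["T"],3).tolist())
E
```

```text
pics
{'time': np.float64(0.0), 'q': array([7.34533e+01, 5.01260e+00, 1.00340e+01, 9.51003e+01, 3.00000e-04,
       9.00009e+01]), 'qd': array([-0.0699,  0.0683, -0.0545,  0.0129,  0.0122, -0.0782]), 'joint_efforts': array([-1.10000e-03, -5.20381e+01,  4.64809e+01,  1.59000e-02,
       -0.00000e+00,  0.00000e+00]), 'ee_pos': array([0.1566, 0.527 , 0.2306]), 'tcp_rot': array([-9.00790e+01,  3.00000e-04, -1.65476e+01]), 'wrist_force': array([-0.856 ,  0.7462,  0.0035]), 'torque': array([ 0.0367, -0.0349,  0.0189]), 'opening': np.float64(0.0856)} 0.0187
scene 464.277691240818 260.69498092765195 180.9607988478862 [[0.393, -0.692, 0.606, -0.115], [-0.919, -0.283, 0.274, -0.351], [-0.018, -0.665, -0.747, 0.926], [0.0, 0.0, 0.0, 1.0]]
top 453.76043318665575 255.78092874722884 198.64997514013385 [[-0.029, -0.985, 0.172, 0.343], [-0.999, 0.033, 0.021, -0.069], [-0.026, -0.171, -0.985, 1.118], [0.0, 0.0, 0.0, 1.0]]
```

View pics/scene0.png

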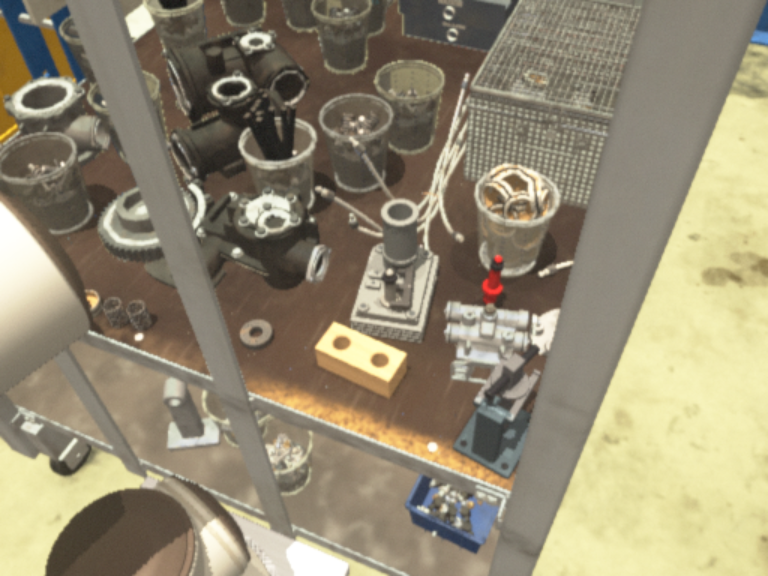

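View pics/top0.png

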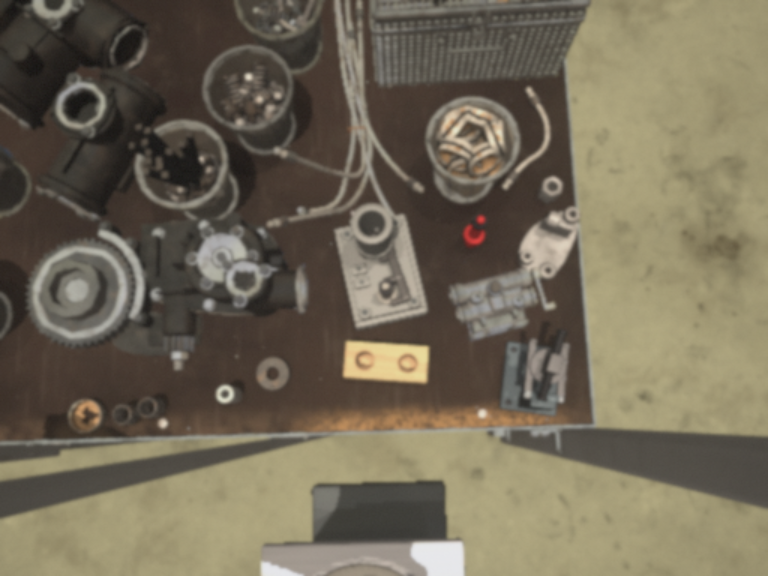

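The scene view shows the head (tube at 400,215), holder (360,358), hanger with key (510,400), and the red look-alike (493,280). The top view shows the same parts: tube (374,230), injector (388,290), holder (386,361), hanger (540,375). Next, zoomed crops.

```bash
cat > h.py <<'E'
import numpy as np,cv2,pickle
def load(n): return pickle.load(open(n+".pkl","rb"))
def cloud(c):
    z=c["range_z"];v,u=np.mgrid[:z.shape[0],:z.shape[1]]
    P=np.stack([(u-c["cx"])/c["fx"]*z,(v-c["cy"])/c["fy"]*z,z],-1)
    W=P@c["T"][:3,:3].T+c["T"][:3,3]; W[z==0]=np.nan; return W
def ray(c,u,v,h):
    d=c["T"][:3,:3]@np.array([(u-c["cx"])/c["fx"],(v-c["cy"])/c["fy"],1]);o=c["T"][:3,3]
    return o+d*(h-o[2])/d[2]
def proj(c,p):
    q=c["T"][:3,:3].T@(np.array(p)-c["T"][:3,3]);return q[0]/q[2]*c["fx"]+c["cx"],q[1]/q[2]*c["fy"]+c["cy"]
E
python3 - <<'E'
from h import *
t=load("top0");s=load("scene0")
def crop(c,x,y,w,h,f): return cv2.resize(c["color"][y:y+h,x:x+w],None,fx=f,fy=f,interpolation=cv2.INTER_CUBIC)
a=crop(t,215,130,90,95,4); b=crop(t,325,210,60,75,5)
c=crop(s,225,125,80,110,4)[:380]; d=crop(s,295,215,75,105,4)[:380]
out=np.zeros((800,760,3),np.uint8)
out[:380,:360]=a;out[:375,400:700]=b;out[400:780,:320]=c;out[400:780,400:700]=d
cv2.imwrite("pics/crops.png",cv2.resize(out,None,fx=.75,fy=.75,interpolation=cv2.INTER_AREA))
W=cloud(t);S=cloud(s)
# height clusters
for nm,Wc,(x,y,w,h) in(("top",W,(330,215,55,65)),("topholder",W,(225,222,65,36)),("head",W,(220,130,70,90)),("scene hanger",S,(300,230,65,90))):
    q=Wc[y:y+h,x:x+w].reshape(-1,3);q=q[~np.isnan(q[:,0])]
    hs,e=np.histogram(q[:,2],bins=np.arange(-.02,.3,.01));print(nm,[(round(e[i],2),int(n)) for i,n in enumerate(hs) if n])
E
```

```text
top [(np.float64(-0.01), 820), (np.float64(0.0), 1130), (np.float64(0.01), 379), (np.float64(0.02), 8), (np.float64(0.03), 14), (np.float64(0.04), 33), (np.float64(0.05), 52), (np.float64(0.06), 10), (np.float64(0.07), 8), (np.float64(0.08), 7), (np.float64(0.09), 5), (np.float64(0.1), 8), (np.float64(0.11), 29), (np.float64(0.12), 514), (np.float64(0.13), 164), (np.float64(0.14), 11), (np.float64(0.15), 140), (np.float64(0.16), 107), (np.float64(0.17), 113), (np.float64(0.18), 2)]
topholder [(np.float64(-0.01), 542), (np.float64(0.0), 626), (np.float64(0.01), 18), (np.float64(0.02), 16), (np.float64(0.03), 26), (np.float64(0.04), 959), (np.float64(0.05), 144)]
head [(np.float64(-0.01), 1375), (np.float64(0.0), 1209), (np.float64(0.01), 96), (np.float64(0.02), 83), (np.float64(0.03), 659), (np.float64(0.04), 1096), (np.float64(0.05), 538), (np.float64(0.06), 253), (np.float64(0.07), 105), (np.float64(0.08), 101), (np.float64(0.09), 47), (np.float64(0.1), 68), (np.float64(0.11), 100), (np.float64(0.12), 65), (np.float64(0.13), 45), (np.float64(0.14), 48), (np.float64(0.15), 29), (np.float64(0.16), 218), (np.float64(0.17), 144)]
scene hanger [(np.float64(-0.02), 13), (np.float64(-0.01), 346), (np.float64(0.0), 1428), (np.float64(0.01), 755), (np.float64(0.02), 80), (np.float64(0.03), 76), (np.float64(0.04), 122), (np.float64(0.05), 283), (np.float64(0.06), 183), (np.float64(0.07), 141), (np.float64(0.08), 74), (np.float64(0.09), 69), (np.float64(0.1), 45), (np.float64(0.11), 67), (np.float64(0.12), 531), (np.float64(0.13), 253), (np.float64(0.14), 26), (np.float64(0.15), 103), (np.float64(0.16), 211), (np.float64(0.17), 182), (np.float64(0.18), 66), (np.float64(0.19), 60), (np.float64(0.2), 53), (np.float64(0.21), 54), (np.float64(0.22), 52), (np.float64(0.23), 54), (np.float64(0.24), 53), (np.float64(0.25), 47), (np.float64(0.26), 48), (np.float64(0.27), 44), (np.float64(0.28), 46)]
```

View pics/crops.png

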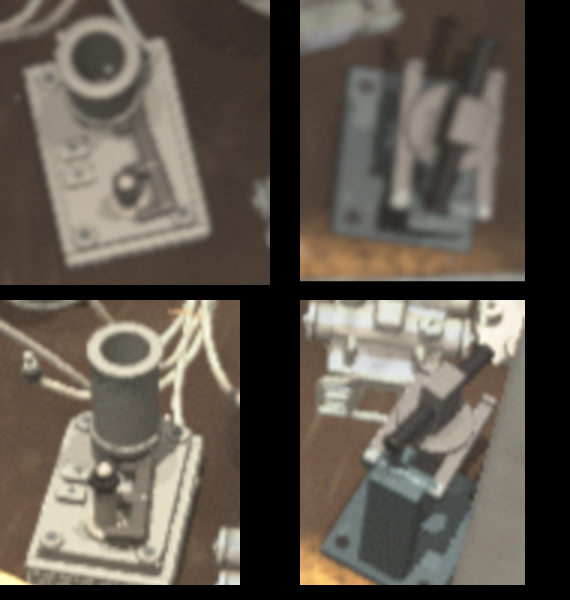

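The crops show the head with the clamp arm on the injector's right side, and the key's bar and flange on two prongs. The hanger's orientation is unclear, so I'll map heights from both clouds.

```bash
cat >> h.py <<'E'
def ortho(cs,x0,x1,y0,y1,r,zlo=-1,zhi=1):
    nx,ny=int(round((x1-x0)/r)),int(round((y1-y0)/r));H=np.zeros((nx,ny));C=np.zeros((nx,ny,3),np.uint8)
    for c in cs:
        W=cloud(c).reshape(-1,3);K=c["color"].reshape(-1,3)
        m=(W[:,0]>x0)&(W[:,0]<x1)&(W[:,1]>y0)&(W[:,1]<y1)&(W[:,2]<zhi)&(W[:,2]>zlo)
        W=W[m];K=K[m];o=np.argsort(W[:,2]);W=W[o];K=K[o]
        i=((x1-W[:,0])/r).astype(int).clip(0,nx-1);j=((y1-W[:,1])/r).astype(int).clip(0,ny-1)
        up=W[:,2]>H[i,j];C[i[up],j[up]]=K[up];np.maximum.at(H,(i,j),W[:,2])
    return H,C
E
python3 - <<'E'
from h import *
t=load("top0");s=load("scene0")
W=cloud(t);print("key px world",W[240,355],W[230,350])
pan=[]
for c in (t,s):
    H,C=ortho([c],.22,.46,-.43,-.19,.003,zhi=.2)
    pan.append(np.hstack([cv2.resize(cv2.applyColorMap((H/.19*255).clip(0,255).astype(np.uint8),cv2.COLORMAP_JET),(380,380),interpolation=0),cv2.resize(C,(380,380),interpolation=0)]))
cv2.imwrite("pics/hang.png",cv2.resize(np.vstack(pan),(600,600),interpolation=cv2.INTER_AREA))
E
```

```text
key px world [ 0.41770612 -0.25991935  0.13275658] [ 0.45152595 -0.27295066  0.01137375]
```

View pics/hang.png

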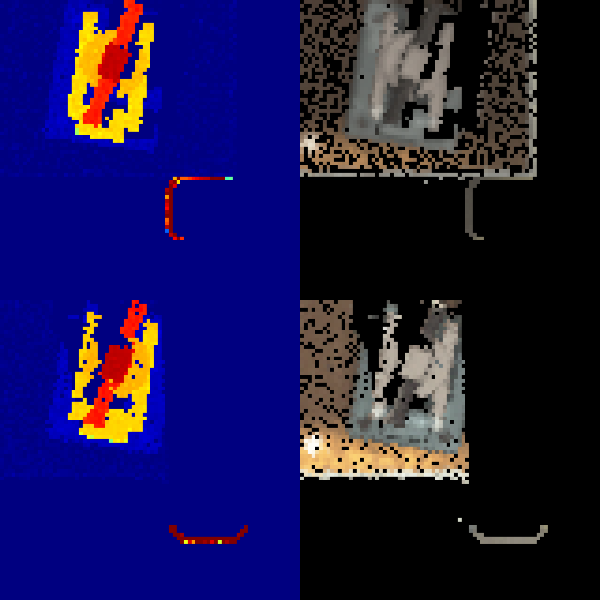

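The key's bar lies roughly along world x, rotated about 15-20° from the prongs, and the post is on the robot's side. I'll fit everything numerically.

```bash
cat > fit.py <<'E'
from h import *
import sys
def sel(c,lo,hi,box):
    W=cloud(c);m=(W[...,2]>lo)&(W[...,2]<hi)&(W[...,0]>box[0])&(W[...,0]<box[1])&(W[...,1]>box[2])&(W[...,1]<box[3])
    return m
def pts(c,m,h):
    return np.array([ray(c,u,v,h)[:2] for v,u in np.argwhere(m)])
def pca(p):
    mu=p.mean(0);e,v=np.linalg.eigh(np.cov((p-mu).T));a=v[:,1];a=a*np.sign(a[0]);q=(p-mu)@np.c_[a,[-a[1],a[0]]]
    return mu,np.degrees(np.arctan2(a[1],a[0])),q.min(0),q.max(0)
def rect(p): return cv2.minAreaRect((p*1000).astype(np.float32))
def circ(p):  # least-squares circle
    A=np.c_[2*p,np.ones(len(p))];x=np.linalg.lstsq(A,(p**2).sum(1),rcond=None)[0];return x[:2],np.sqrt(x[2]+x[0]**2+x[1]**2)
E
python3 - <<'E'
from fit import *
np.set_printoptions(precision=4,suppress=True)
hb=(.25,.52,-.42,-.22)
for n in("top0","scene0"):
    c=load(n);W=cloud(c)
    bar=sel(c,.145,.2,hb);print(n,"barhub",bar.sum(),pca(pts(c,bar,.161)), rect(pts(c,bar,.161)))
    hub=sel(c,.168,.2,hb);print(" hub",hub.sum(),pca(pts(c,hub,.178)),rect(pts(c,hub,.178)),W[hub][:,2].mean())
    pr=sel(c,.11,.142,hb);P=pts(c,pr,.126);print(" prong",pr.sum(),pca(P),rect(P))
    ho=sel(c,.035,.06,(.2,.36,-.16,.08));P=pts(c,ho,.048);print(" holder",pca(P),rect(P),W[ho][:,2].mean())
    tb=sel(c,.16,.19,(.4,.6,-.12,.06));P=pts(c,tb,.17);print(" tube",circ(cv2.convexHull((P).astype(np.float32))[:,0]),P.mean(0),W[tb][:,2].mean())
    dk=sel(c,.04,.053,(.34,.62,-.15,.12));P=pts(c,dk,.048);print(" deck",pca(P),rect(P))
E
```

```text
top0 barhub 577 (array([ 0.3677, -0.2994]), np.float64(20.836535050347823), array([-0.1106, -0.0563]), array([0.0881, 0.0428])) ((357.15643310546875, -307.7648010253906), (194.093505859375, 85.84645080566406), 28.92506217956543)
 hub 243 (array([ 0.3517, -0.3069]), np.float64(24.228583012984206), array([-0.0899, -0.0466]), array([0.0773, 0.0148])) ((346.5518798828125, -308.8861999511719), (160.45809936523438, 63.526187896728516), 39.17376708984375) 0.18031641005451127
 prong 808 (array([ 0.3837, -0.281 ]), np.float64(21.395065415348036), array([-0.1276, -0.0502]), array([0.0696, 0.0416])) ((356.728271484375, -288.0247497558594), (193.52249145507812, 83.92491149902344), 12.329071998596191)fit.py:9: RuntimeWarning: Mean of empty slice.
  mu=p.mean(0);e,v=np.linalg.eigh(np.cov((p-mu).T));a=v[:,1];a=a*np.sign(a[0]);q=(p-mu)@np.c_[a,[-a[1],a[0]]]
  ret = ret.dtype.type(ret / rcount)
  avg = a.mean(axis, **keepdims_kw)
  ret = um.true_divide(
fit.py:9: RuntimeWarning: Degrees of freedom <= 0 for slice
  mu=p.mean(0);e,v=np.linalg.eigh(np.cov((p-mu).T));a=v[:,1];a=a*np.sign(a[0]);q=(p-mu)@np.c_[a,[-a[1],a[0]]]
  c *= np.true_divide(1, fact)
  c *= np.true_divide(1, fact)
Traceback (most recent call last):
ValueError: not enough values to unpack (expected 2, got 0)

During handling of the above exception, another exception occurred:

Traceback (most recent call last):
  File "fit.py", line 9, in pca
    mu=p.mean(0);e,v=np.linalg.eigh(np.cov((p-mu).T));a=v[:,1];a=a*np.sign(a[0]);q=(p-mu)@np.c_[a,[-a[1],a[0]]]
                     ~~~~~~~~~~~~~~^^^^^^^^^^^^^^^^^^
numpy.linalg.LinAlgError: 0-dimensional array given. Array must be at least two-dimensional
```

```bash
cat > m1.py <<'E'
from fit import *
np.set_printoptions(precision=4,suppress=True)
t=load("top0");W=cloud(t)
for u,v in((257,241),(244,240),(272,241),(249,152),(259,190),(357,245)):print((u,v),W[v,u])
hb=(.335,.52,-.36,-.22)
for n in("top0","scene0"):
    c=load(n);W=cloud(c)
    def rep(nm,lo,hi,b,h):
        m=sel(c,lo,hi,b);P=pts(c,m,h)
        if len(P)>8: print(n,nm,len(P),W[m][:,2].mean().round(4),*[np.round(x,4) for x in pca(P)],"| rect",np.round(rect(P)[0],1),np.round(rect(P)[1],1),round(rect(P)[2],1))
        else: print(nm,len(P))
        return P
    rep("bar",.145,.2,hb,.161);rep("hub",.168,.2,hb,.178);rep("prong",.11,.142,hb,.126)
    rep("holder",.035,.06,(.3,.43,-.16,.08),.048);rep("deck",.042,.053,(.42,.68,-.2,.15),.048)
    P=rep("tube",.16,.19,(.42,.68,-.15,.1),.17);print(circ(cv2.convexHull(P.astype(np.float32))[:,0]))
E
python3 m1.py
```

```text
(257, 241) [ 0.429  -0.0466  0.0473]
(244, 240) [ 0.4362 -0.0137  0.0002]
(272, 241) [ 0.4311 -0.0824  0.0069]
(249, 152) [ 0.6426 -0.0339  0.061 ]
(259, 190) [ 0.5381 -0.0559  0.1148]
(357, 245) [ 0.4069 -0.2638  0.1311]
top0 bar 366 0.1648 [ 0.4087 -0.2801] -20.7963 [-0.0516 -0.0122] [0.0527 0.0109] | rect [ 408.9 -280.9] [ 22.8 104.3] 67.9
top0 hub 118 0.1762 [ 0.4093 -0.28  ] -19.4986 [-0.0134 -0.0093] [0.0131 0.0096] | rect [ 409.3 -279.7] [19.  26.3] 69.4
top0 prong 711 0.1266 [ 0.3958 -0.2747] -3.0499 [-0.0465 -0.0355] [0.0524 0.0303] | rect [ 397.8 -277.3] [58.6 96.6] 79.9
top0 holder 566 0.0476 [ 0.4141 -0.0483] 87.1099 [-0.0613 -0.0183] [0.0684 0.0148] | rect [414.9 -44.9] [129.6  32.8] 88.3
top0 deck 2136 0.048 [ 0.5279 -0.046 ] -0.0425 [-0.1081 -0.1541] [0.1507 0.196 ] | rect [548.7 -26.5] [350.6 257. ] 88.2
top0 tube 362 0.1691 [ 0.6193 -0.0334] 9.9337 [-0.0304 -0.0296] [0.0299 0.0294] | rect [618.7 -34.4] [58.7 58.2] 87.9
(array([ 0.6192, -0.0337]), np.float64(0.029965529496456506))
scene0 bar 418 0.1657 [ 0.4072 -0.2822] -18.8455 [-0.0543 -0.0127] [0.056  0.0143] | rect [ 408.2 -281.7] [ 27.  110.3] 69.7
scene0 hub 142 0.1767 [ 0.4064 -0.2832] -16.1341 [-0.0155 -0.0105] [0.0155 0.0105] | rect [ 406.4 -283.2] [19.7 31. ] 69.7
scene0 prong 853 0.1271 [ 0.388  -0.2821] -13.439 [-0.0476 -0.0286] [0.0621 0.0358] | rect [ 395.1 -280.3] [ 58.5 107.8] 81.0
scene0 holder 665 0.0469 [ 0.4109 -0.0526] 86.5646 [-0.0622 -0.0228] [0.0726 0.0182] | rect [412.7 -47.4] [134.8  40.7] 87.6
scene0 deck 1700 0.0489 [ 0.5185 -0.0488] -2.4902 [-0.1012 -0.1529] [0.1588 0.199 ] | rect [543.6 -31. ] [353.7 255.8] 83.1
scene0 tube 301 0.1691 [ 0.618  -0.0357] 39.1781 [-0.0363 -0.0309] [0.0801 0.1002] | rect [629.1   9.6] [154.8  64.6] 75.8
(array([0.6129, 0.0127]), np.float64(0.07120203922567907))
```

Top-view fits agree with the given sizes: bar 104 mm, hub 19 x 26, tube lip dia. 60 at z = 0.169. Next the head yaw, holder, injector, clamp and uprights.

```bash
cat > m2.py <<'E'
from fit import *
np.set_printoptions(precision=4,suppress=True)
for n in("top0","scene0"):
    c=load(n);W=cloud(c)
    def rep(nm,lo,hi,b,h):
        m=sel(c,lo,hi,b);P=pts(c,m,h)
        if len(P)>8: print(n,nm,len(P),W[m][:,2].mean().round(4),*[np.round(x,4) for x in pca(P)],"| rect",np.round(rect(P)[0],1),np.round(rect(P)[1],1),round(rect(P)[2],1))
        else: print(nm,len(P))
        return P,m
    P,m=rep("holder",.035,.06,(.37,.46,-.14,.05),.048)
    m=m.astype(np.uint8);cnt,hier=cv2.findContours(m,cv2.RETR_CCOMP,cv2.CHAIN_APPROX_NONE)
    for k,q in enumerate(cnt):
        if hier[0][k][3]>=0 and cv2.contourArea(q)>15:
            e=cv2.fitEllipse(q);print("  hole",e,ray(c,*e[0],.048))
    P,m=rep("deck",.042,.053,(.47,.68,-.12,.05),.048)
    rep("clamp",.064,.078,(.47,.66,-.12,.03),.07)
    rep("hex",.104,.125,(.48,.57,-.11,.02),.111);rep("injtop",.114,.13,(.48,.57,-.11,.02),.122)
    q=W[(W[...,2]>.22)&(W[...,0]<.42)&(W[...,0]>.12)]
    for z0 in(.22,.4,.55,.7,.85):
        for y0,y1 in((-.6,-.2),(-.1,.2),(.25,.6)):
            s=q[(q[:,2]>z0)&(q[:,2]<z0+.15)&(q[:,1]>y0)&(q[:,1]<y1)]
            if len(s)>5:print("  up",z0,len(s),np.percentile(s[:,:2],[1,50,99],axis=0).ravel())
E
python3 m2.py
```

```text
top0 holder 1095 0.0477 [ 0.4291 -0.0464] 85.3584 [-0.0641 -0.0287] [0.0657 0.0283] | rect [429.8 -45.8] [129.8  56.5] 84.5
  hole ((271.02276611328125, 241.8633575439453), (12.193050384521484, 12.636527061462402), 126.93535614013672) [ 0.4259 -0.0795  0.048 ]
  hole ((242.5314483642578, 239.9346923828125), (12.14622688293457, 12.795994758605957), 74.52638244628906) [ 0.4325 -0.0126  0.048 ]
top0 deck 1315 0.048 [ 0.5696 -0.0412] 5.6474 [-0.0681 -0.0576] [0.1148 0.055 ] | rect [596.7 -38.1] [184.1  99.9] 11.1
top0 clamp 311 0.069 [ 0.563  -0.0644] 16.6209 [-0.0445 -0.0122] [0.0855 0.0326] | rect [579.7 -48.8] [130.3  44.3] 17.3
top0 hex 86 0.1136 [ 0.5363 -0.0501] 27.3166 [-0.0115 -0.0113] [0.0115 0.012 ] | rect [536.8 -50.1] [20.4 23. ] 88.2
top0 injtop 31 0.1196 [ 0.5354 -0.0497] -25.6107 [-0.0101 -0.006 ] [0.0072 0.006 ] | rect [533.7 -49.5] [12. 17.] 74.6
  up 0.22 861 [ 0.269  -0.3673  0.2964 -0.3267  0.3183 -0.3252]
  up 0.22 171 [0.3079 0.0928 0.3157 0.0971 0.3159 0.1466]
  up 0.4 1834 [ 0.2693 -0.3702  0.2966 -0.3281  0.3183 -0.3265]
  up 0.4 366 [0.3075 0.0934 0.3157 0.0968 
[... 812 characters left out ...]
-60.5] [111.7  58.1] 25.3
scene0 hex 79 0.1139 [ 0.5363 -0.0523] 29.8347 [-0.0158 -0.0117] [0.0158 0.0122] | rect [536.6 -53.2] [24.5 26.8] 76.3
scene0 injtop 31 0.1203 [ 0.5334 -0.0526] 19.3155 [-0.0101 -0.0058] [0.0086 0.0083] | rect [533.7 -53. ] [13.1 16.4] 76.3
  up 0.22 2130 [ 0.2675 -0.3873  0.2691 -0.3582  0.2778 -0.3286]
  up 0.22 1378 [0.3065 0.0909 0.3083 0.1142 0.3159 0.1456]
  up 0.4 4048 [ 0.2672 -0.3884  0.269  -0.3595  0.2775 -0.3297]
  up 0.4 2323 [0.3064 0.0917 0.3082 0.1149 0.3158 0.1466]
  up 0.55 7945 [ 0.2671 -0.3893  0.2689 -0.3605  0.2773 -0.3307]
  up 0.55 2026 [0.3063 0.0921 0.3081 0.1146 0.3158 0.147 ]
  up 0.7 3929 [ 0.2669 -0.39    0.2689 -0.3631  0.2773 -0.3314]
```

```bash
cat > plan.py <<'E'
import numpy as np
def plan(start,way,step=.036,deg=7.5):
    """start/way: (x,y,z,yaw). prints move_arm calls of <=5 rows"""
    p=np.array(start,float);seq=[]
    for w in way:
        w=np.array(w,float);n=int(np.ceil(max(np.linalg.norm(w[:3]-p[:3])/step,abs(w[3]-p[3])/deg,1e-6)))
        seq+=[p+(w-p)*k/n for k in range(1,n+1)];p=w
    b=np.array(start,float)
    for i in range(0,len(seq),5):
        a=np.radians(b[3]);rows=[]
        for s in seq[i:i+5]:
            d=s-b;rows.append([round(float(v),d_) for v,d_ in zip((np.cos(a)*d[0]+np.sin(a)*d[1],-d[2],-np.sin(a)*d[0]+np.cos(a)*d[1],-d[3]),(4,4,4,1))])
        print([rows]);b=seq[min(i+4,len(seq)-1)]
        r=rows[-1];b=b.copy()
E
python3 -c "
from plan import *
plan((.1566,.527,.2306,-16.55),[(.157,.30,.231,-16.55),(.185,.19,.231,-16.55),(.235,.06,.231,-16.55),(.25,-.05,.231,-16.55),(.409,-.2805,.231,-20.5)])"
```

```text
[[[0.0093, -0.0001, -0.0311, -0.0], [0.0186, -0.0001, -0.0621, -0.0], [0.0279, -0.0002, -0.0932, -0.0], [0.0372, -0.0002, -0.1243, -0.0], [0.0465, -0.0003, -0.1553, -0.0]]]
[[[0.0093, -0.0001, -0.0311, -0.0], [0.0186, -0.0001, -0.0621, -0.0], [0.0331, -0.0001, -0.0865, -0.0], [0.0477, -0.0001, -0.1109, -0.0], [0.0622, -0.0001, -0.1352, -0.0]]]
[[[0.0145, -0.0, -0.0244, -0.0], [0.0358, -0.0, -0.052, -0.0], [0.057, -0.0, -0.0796, -0.0], [0.0783, -0.0, -0.1071, -0.0], [0.0995, -0.0, -0.1347, -0.0]]]
[[[0.0114, -0.0, -0.0253, -0.0], [0.0229, -0.0, -0.0506, -0.0], [0.0343, -0.0, -0.0759, -0.0], [0.0457, -0.0, -0.1012, -0.0], [0.073, -0.0, -0.1231, 0.5]]]
[[[0.0274, -0.0, -0.0217, 0.5], [0.0549, -0.0, -0.0434, 1.0], [0.0823, -0.0, -0.0652, 1.5], [0.1098, -0.0, -0.0869, 2.0], [0.1372, -0.0, -0.1086, 2.5]]]
[[[0.0284, -0.0, -0.0205, 0.5], [0.0567, -0.0, -0.041, 1.0]]]
```

move_arm --deltas '[[[0.009,0,-0.031,0],[0.019,0,-0.062,0],[0.028,0,-0.093,0],[0.037,0,-0.124,0],[0.0465,0,-0.155,0]]]' --claw 0.05 --newtons 80

```text
time: 0.6
ee_pos: [0.1568, 0.364, 0.2309]
tcp_rot: [-90.0, 0.0, -16.5]
wrist_force: [0.1, 0.2, 0.8]
opening: 0.0502
```

move_arm --deltas '[[[0.009,0,-0.031,0],[0.0186,0,-0.062,0],[0.033,0,-0.0865,0],[0.048,0,-0.111,0],[0.062,0,-0.135,0]]]'

```text
time: 1.1
ee_pos: [0.1779, 0.2172, 0.2311]
tcp_rot: [-90.0, -0.0, -16.5]
wrist_force: [0.6, 0.9, -0.0]
opening: 0.0502
```

move_arm --deltas '[[[0.0145,0,-0.0245,0],[0.036,0,-0.052,0],[0.057,0,-0.0795,0],[0.078,0,-0.107,0],[0.0995,0,-0.135,0]]]'

```text
time: 1.6
ee_pos: [0.235, 0.0593, 0.2313]
tcp_rot: [-90.0, -0.0, -16.5]
wrist_force: [1.0, 0.6, 0.6]
opening: 0.0499
```

move_arm --deltas '[[[0.0115,0,-0.025,0],[0.023,0,-0.0505,0],[0.034,0,-0.076,0],[0.0455,0,-0.101,0],[0.073,0,-0.123,0.5]]]'

```text
time: 2.1
ee_pos: [0.2692, -0.0793, 0.2317]
tcp_rot: [-90.0, -0.1, -17.1]
wrist_force: [1.4, 0.1, 0.5]
opening: 0.0501
```

move_arm --deltas '[[[0.0275,0,-0.0215,0.5],[0.055,0,-0.0435,1.0],[0.082,0,-0.065,1.5],[0.11,0,-0.087,2.0],[0.137,0,-0.1085,2.5]]]'

```text
time: 2.6
ee_pos: [0.3696, -0.2234, 0.2309]
tcp_rot: [-90.0, 0.0, -19.6]
wrist_force: [0.7, 0.4, 0.4]
opening: 0.0501
```

move_arm --deltas '[[[0.028,0,-0.0205,0.5],[0.0565,0,-0.041,1.0],[0.0565,0,-0.041,1.0]]]'

```text
time: 2.9
ee_pos: [0.4099, -0.282, 0.2291]
tcp_rot: [-90.0, 0.1, -20.7]
wrist_force: [-1.8, 1.6, -0.0]
opening: 0.05
```

Run:
```python
from workcell import *
import cv2,pickle
print(get_obs()["ee_pos"],get_obs()["tcp_rot"],get_obs()["q"])
c=camera("scene");pickle.dump(c,open("scene1.pkl","wb"))
cv2.imwrite("pics/s1.png",cv2.resize(c["color"][120:384,190:450],None,fx=2,fy=2))
```

```text
[ 0.40989686 -0.28196841  0.22911821] [-89.98123445   0.14637245 -20.65100398] [-3.45144632e+01 -2.10986218e+00  2.60276274e+00  9.48592299e+01
 -1.68532002e-02 -1.38634137e+01]
```

View pics/s1.png

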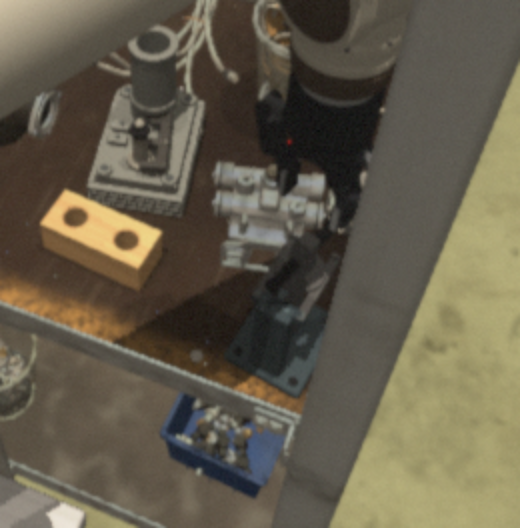

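The gripper (290,140) is over the key (290,275) with nothing in the way. Now to descend and grip.

move_arm --deltas '[[[0,0.03,0,0],[0,0.06,0,0],[0,0.08,0,0],[0,0.092,0,0],[0,0.092,0,0]]]'

```text
time: 3.45
ee_pos: [0.4078, -0.2787, 0.1382]
tcp_rot: [-90.0, 0.1, -20.5]
wrist_force: [0.6, 0.2, 0.1]
opening: 0.0499
```

move_arm --deltas '[[[0,0,0,0],[0,0,0,0],[0,0,0,0],[0,0,0,0],[0,0,0,0]]]' --claw 0.008 --newtons 80

```text
time: 3.95
ee_pos: [0.4091, -0.2801, 0.1409]
tcp_rot: [-90.0, -0.1, -20.6]
wrist_force: [-1.4, -0.4, 7.1]
opening: 0.0174
```

move_arm --deltas '[[[0,-0.005,0,0],[0,-0.01,0,0],[0,-0.01,0,0]]]'

```text
time: 4.25
ee_pos: [0.4088, -0.2796, 0.1499]
tcp_rot: [-90.0, -0.0, -20.5]
wrist_force: [0.8, 0.6, -3.3]
opening: 0.0169
```

```bash
python3 -c "
from plan import *
plan((.409,-.2805,.149,-20.5),[(.409,-.2805,.305,-20.5),(.619,-.034,.305,14.7)],step=.034)"
```

```text
[[[0.0, -0.0312, 0.0, -0.0], [0.0, -0.0624, 0.0, -0.0], [0.0, -0.0936, 0.0, -0.0], [0.0, -0.1248, 0.0, -0.0], [0.0, -0.156, 0.0, -0.0]]]
[[[0.011, -0.0, 0.0304, -3.5], [0.0221, -0.0, 0.0609, -7.0], [0.0331, -0.0, 0.0913, -10.6], [0.0442, -0.0, 0.1218, -14.1], [0.0552, -0.0, 0.1522, -17.6]]]
[[[0.0197, -0.0, 0.0257, -3.5], [0.0395, -0.0, 0.0514, -7.0], [0.0592, -0.0, 0.077, -10.6], [0.0789, -0.0, 0.1027, -14.1], [0.0986, -0.0, 0.1284, -17.6]]]
```

move_arm --deltas '[[[0,-0.02,0,0],[0,-0.05,0,0],[0,-0.085,0,0],[0,-0.12,0,0],[0,-0.156,0,0]]]'

```text
time: 4.75
ee_pos: [0.4084, -0.2794, 0.3063]
tcp_rot: [-90.0, 0.0, -20.5]
wrist_force: [0.9, -0.4, -4.4]
opening: 0.0168
```

move_arm --deltas '[[[0.011,0,0.0304,-3.5],[0.022,0,0.061,-7],[0.033,0,0.0913,-10.6],[0.044,0,0.122,-14.1],[0.0552,0,0.1522,-17.6]]]'

```text
time: 5.25
ee_pos: [0.5145, -0.1552, 0.305]
tcp_rot: [-90.0, 0.0, -2.8]
wrist_force: [-0.0, -0.4, -4.6]
opening: 0.017
```

move_arm --deltas '[[[0.02,0,0.0257,-3.5],[0.0395,0,0.0514,-7],[0.059,0,0.077,-10.6],[0.079,0,0.1027,-14.1],[0.0986,0,0.1284,-17.6]]]'

```text
time: 5.75
ee_pos: [0.6196, -0.032, 0.3048]
tcp_rot: [-90.0, 0.0, 14.8]
wrist_force: [0.3, 0.0, -4.3]
opening: 0.0168
```

move_arm --deltas '[[[0,0,0,0],[0,0,0,0],[0,0,0,0]]]'

```text
time: 6.05
ee_pos: [0.6185, -0.0337, 0.3052]
tcp_rot: [-90.0, 0.0, 14.6]
wrist_force: [0.3, -0.0, -3.9]
opening: 0.0169
```

Run:
```python
from workcell import *
import cv2,pickle
print(get_obs()["ee_pos"],get_obs()["tcp_rot"],get_obs()["q"])
c=camera("scene");pickle.dump(c,open("scene2.pkl","wb"))
cv2.imwrite("pics/s2.png",cv2.resize(c["color"][60:260,190:390],None,fx=3,fy=3))
```

```text
[ 0.61848685 -0.03369087  0.30517219] [-9.00009431e+01  3.33967094e-02  1.46070331e+01] [-3.11290406e+00  1.80116860e+01  3.36905180e+01  1.05710357e+02
 -1.10630921e-02 -1.77199344e+01]
```

View pics/s2.png

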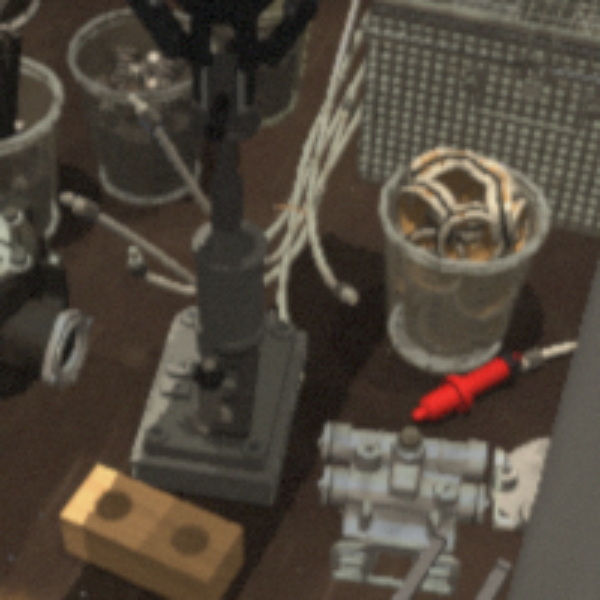

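The key is above the tube, but the red look-alike (465,385 in the crop) now seems to lie at a different angle. I'll compare its position across the saved frames.

Run:
```python
from fit import *
from workcell import camera
np.set_printoptions(precision=4,suppress=True)
t=camera("top");pickle.dump(t,open("top2.pkl","wb"))
ims=[]
for n in("top0","top2","scene0","scene1","scene2"):
    c=load(n);W=cloud(c);h=cv2.cvtColor(c["color"],cv2.COLOR_BGR2HSV)
    m=((h[...,0]<8)|(h[...,0]>172))&(h[...,1]>170)&(h[...,2]>70)
    q=W[m];print(n,m.sum(),np.nanmedian(q,0) if len(q) else "",np.nanmin(q,0) if len(q) else "",np.nanmax(q,0) if len(q) else "",np.argwhere(m).mean(0) if len(q) else "")
a=load("scene0")["color"][150:230,280:400];b=load("scene1")["color"][100:240,280:400];d=load("scene2")["color"][150:230,280:400]
f=lambda x:cv2.resize(x,None,fx=3,fy=3,interpolation=cv2.INTER_CUBIC)
tt=[f(load(n)["color"][120:200,270:390]) for n in("top0","top2")]
cv2.imwrite("pics/red.png",np.vstack([np.hstack([f(a),f(d)]),np.hstack(tt)]))
```

```text
top0 97 [ 0.6255 -0.1925  0.0512] [ 0.6148 -0.2138 -0.0019] [ 0.6426 -0.1785  0.1171] [156.3299 315.4227]
top2 272 [ 0.6689 -0.2221  0.0248] [ 0.6327 -0.2583 -0.0011] [ 0.712  -0.1942  0.0342] [142.3235 324.9743]
scene0 215 [ 0.623  -0.1974  0.0529] [ 0.6125 -0.2109 -0.0024] [ 0.6819 -0.1687  0.1191] [189.6279 327.8977]
scene1 4 [ 0.402  -0.2546  0.3214] [ 0.4002 -0.2556  0.0244] [ 0.6589 -0.2053  0.3264] [190.5 334.5]
scene2 300 [ 0.6658 -0.2256  0.0249] [ 0.6315 -0.2581 -0.0011] [ 0.7132 -0.1945  0.0353] [189.8633 342.91  ]
```

View pics/red.png

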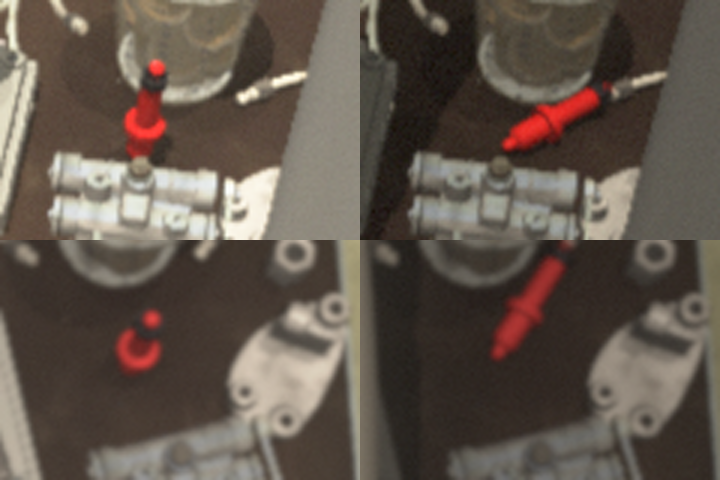

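The red look-alike stood free on its nozzle at (0.62,-0.20), where neither tool nor key came within about 10 cm, and never below z = 0.19. It seems to have toppled by itself. I'll leave it alone and mention it at the end. Now lowering the key.

move_arm --deltas '[[[0,0.02,0,0],[0,0.04,0,0],[0,0.06,0,0],[0,0.075,0,0],[0,0.085,0,0]]]'

```text
time: 6.65
ee_pos: [0.6181, -0.034, 0.2194]
tcp_rot: [-90.0, 0.0, 14.6]
wrist_force: [0.2, 0.2, -3.7]
opening: 0.0172
```

move_arm --deltas '[[[0,0.004,0,0],[0,0.008,0,0],[0,0.012,0,0],[0,0.016,0,0],[0,0.016,0,0]]]'

```text
time: 7.15
ee_pos: [0.619, -0.0335, 0.2041]
tcp_rot: [-90.0, -0.0, 14.6]
wrist_force: [0.5, -1.9, -4.9]
opening: 0.0174
```

Commanded z is 0.204 with no axial contact. Continuing down to the flange.

move_arm --deltas '[[[0,0.004,0,0],[0,0.008,0,0],[0,0.012,0,0],[0,0.015,0,0],[0,0.015,0,0]]]'

```text
time: 7.65
ee_pos: [0.619, -0.0339, 0.1887]
tcp_rot: [-90.1, 0.0, 14.6]
wrist_force: [2.5, -4.9, -5.4]
opening: 0.0175
```

move_arm --deltas '[[[0,0.002,0,0],[0,0.003,0,0],[0,0.003,0,0]]]'

```text
time: 7.95
ee_pos: [0.619, -0.0339, 0.1862]
tcp_rot: [-90.1, -0.0, 14.6]
wrist_force: [2.6, -4.9, -2.3]
opening: 0.017
```

move_arm --deltas '[[[0,0.001,-0.001,0],[0,0.001,-0.001,-5],[0,0.001,-0.001,-10],[0,0.001,-0.001,-15],[0,0.001,-0.001,-20]]]'

```text
time: 8.45
ee_pos: [0.6193, -0.0352, 0.1862]
tcp_rot: [-90.1, -0.0, 34.8]
wrist_force: [0.5, -7.3, 4.6]
opening: 0.0171
```

```bash
python3 -c "
from workcell import *
o=get_obs();print(o['wrist_force'],o['torque'],o['ee_pos'],o['tcp_rot'])"
```

```text
[ 0.48009721 -7.26126937  4.64902388] [-1.99443306  0.07328098 -0.2648885 ] [ 0.61932059 -0.03515886  0.18616262] [-9.01325931e+01 -1.78716509e-02  3.47977717e+01]
```

move_arm --deltas '[[[-0.0006,0,-0.0008,-5],[-0.0006,0,-0.0008,-10],[-0.0006,0,-0.0008,-15],[-0.0006,0,-0.0008,-20],[-0.0006,0,-0.0008,-25]]]'

```text
time: 8.95
ee_pos: [0.6195, -0.0357, 0.1861]
tcp_rot: [-90.1, -0.0, 59.8]
wrist_force: [2.0, -5.5, 3.6]
opening: 0.0171
```

move_arm --deltas '[[[0,0,0,-5],[0,0,0,-10],[0,0,0,-15],[0,0,0,-18],[0,0,0,-20]]]'

```text
time: 9.45
ee_pos: [0.6197, -0.0358, 0.1862]
tcp_rot: [-90.1, 0.0, 79.7]
wrist_force: [3.5, -4.5, 3.0]
opening: 0.0173
```

```bash
python3 -c "
from workcell import *
o=get_obs();print(o['wrist_force'],o['torque'],o['ee_pos'],o['tcp_rot'])"
```

```text
[ 3.50231558 -4.45573979  2.99600409] [-1.5080102  -0.49256764 -0.25291305] [ 0.61970095 -0.03577749  0.18615262] [-9.01465168e+01  2.66414105e-02  7.97302138e+01]
```

move_arm --deltas '[[[0,0,0,-2],[0,0,0,-4],[0,0,0,-6],[0,0,0,-8],[0,0,0,-8]]]'

```text
time: 9.95
ee_pos: [0.6198, -0.0358, 0.1862]
tcp_rot: [-90.1, 0.0, 87.7]
wrist_force: [1.7, -6.1, 2.6]
opening: 0.017
```

```bash
python3 -c "
from workcell import *
o=get_obs();print(o['wrist_force'],o['torque'],o['tcp_rot'])"
```

```text
[ 1.72820342 -6.06502865  2.58426852] [-1.52981364 -0.61211524 -0.1052204 ] [-9.01485983e+01  4.81179068e-02  8.76845442e+01]
```

move_arm --deltas '[[[0,0,0,-2],[0,0,0,-4],[0,0,0,-4]]]'

```text
time: 10.25
ee_pos: [0.6198, -0.0358, 0.1862]
tcp_rot: [-90.1, 0.1, 91.7]
wrist_force: [3.1, -5.9, 3.4]
opening: 0.0173
```

Run:
```python
from workcell import *
import cv2,pickle
o=get_obs();print(o['wrist_force'],o['torque'],o['tcp_rot'])
from fit import *
for n in("top","scene"):
    c=camera(n);pickle.dump(c,open(n+"3.pkl","wb"))
    m=sel(c,.06,.078,(.47,.66,-.16,.03));P=pts(c,m,.07);print(n,len(P),pca(P) if len(P)>5 else 0)
cv2.imwrite("pics/s3.png",cv2.resize(load("scene3")["color"][100:240,190:330],None,fx=4,fy=4))
```

```text
[ 3.07489409 -5.90647223  3.36080308] [-1.51504237 -0.63906498 -0.12983244] [-9.01483552e+01  5.87237583e-02  9.16860613e+01]
top 206 (array([ 0.61508107, -0.1168139 ]), np.float64(37.629079376018616), array([-0.11997971, -0.02446161]), array([0.02977308, 0.03969491]))
scene 356 (array([ 0.60555515, -0.09005193]), np.float64(-56.882312600531506), array([-0.10014329, -0.05188486]), array([0.05583078, 0.04502843]))
```

View pics/s3.png

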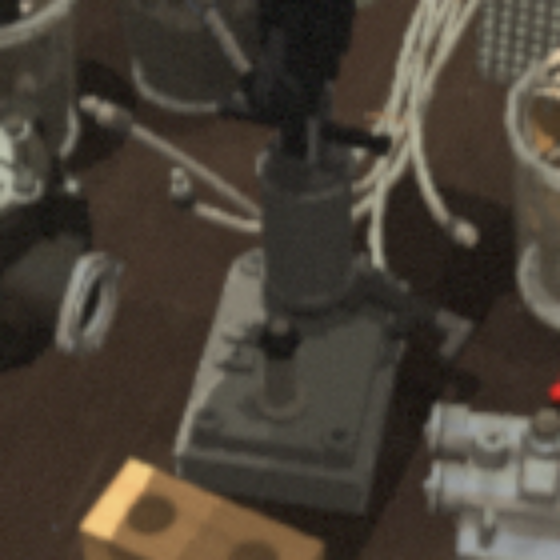

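The clamp arm (430,310) is swung well clear, but the torque is still only at friction level. I'll turn on gently to find the stop.

move_arm --deltas '[[[0,0,0,-1],[0,0,0,-2],[0,0,0,-3],[0,0,0,-3]]]'

```text
time: 10.75
ee_pos: [0.6199, -0.0357, 0.1862]
tcp_rot: [-90.2, 0.1, 94.6]
wrist_force: [2.7, -5.2, 2.8]
opening: 0.0171
```

```bash
python3 -c "
from workcell import *
o=get_obs();print(o['wrist_force'],o['torque'],o['tcp_rot'])"
```

```text
[ 2.67651194 -5.19413821  2.7638591 ] [-1.4419817  -0.6575027  -0.20168723] [-9.01540693e+01  6.48487494e-02  9.46497413e+01]
```

move_arm --deltas '[[[0,0,0,-1],[0,0,0,-2],[0,0,0,-3],[0,0,0,-3]]]'

```text
time: 11.15
ee_pos: [0.6199, -0.0358, 0.1862]
tcp_rot: [-90.2, 0.1, 97.6]
wrist_force: [2.6, -5.5, 2.6]
opening: 0.0171
```

```bash
python3 -c "
from workcell import *
o=get_obs();print(o['wrist_force'],o['torque'],o['tcp_rot'])"
```

```text
[ 2.56488693 -5.45980247  2.58844725] [-1.46329434 -0.62434988 -0.40258111] [-9.01548758e+01  7.18054336e-02  9.76237821e+01]
```

move_arm --deltas '[[[0,0,0,-1.5],[0,0,0,-3],[0,0,0,-3]]]'

```text
time: 11.45
ee_pos: [0.6199, -0.0358, 0.1862]
tcp_rot: [-90.2, 0.1, 100.6]
wrist_force: [3.9, -5.0, 2.4]
opening: 0.0171
```

Run:
```python
from workcell import *
o=get_obs();print(o['wrist_force'],o['torque'],o['tcp_rot'])
from fit import *
c=camera("scene");pickle.dump(c,open("scene4.pkl","wb"))
W=cloud(c)
for b in((.5,.68,-.15,-.075),):
    m=sel(c,.064,.08,b);P=pts(c,m,.07)
    d=P-np.array([.619,-.0345]);r=np.hypot(*d.T);k=r>.05
    print(len(P),r.max(),np.degrees(np.arctan2(d[k,1],d[k,0])).mean(),rect(P))
```

```text
[ 3.90207732 -4.9770051   2.43971728] [-1.42042336 -0.78768148 -0.63941223] [-9.01539374e+01  7.72209486e-02  1.00622477e+02]
208 0.11059815146931173 -87.74333892696836 ((617.633056640625, -109.09146118164062), (71.43360900878906, 36.85368728637695), 83.19214630126953)
```

The stop is confirmed: the torque climbs linearly, 0.20, 0.40, then 0.64 N·m, and the arm's edges lie at about -97°, which is where the stop should be. Backing off to the middle of the play, then lifting out.

move_arm --deltas '[[[0,0,0,4],[0,0,0,8],[0,0,0,12],[0,0,0,16],[0,0,0,17]]]'

```text
time: 12.0
ee_pos: [0.6191, -0.0354, 0.186]
tcp_rot: [-90.1, 0.0, 83.5]
wrist_force: [-1.6, -4.9, 5.7]
opening: 0.0169
```

```bash
python3 -c "
from workcell import *
o=get_obs();print(o['wrist_force'],o['torque'],o['ee_pos'],o['tcp_rot'])
from plan import *
plan((.619,-.036,.305,83.7),[(.45,-.2305,.305,81),(.409,-.281,.305,80)],step=.034)"
```

```text
[-1.6357071  -4.87297401  5.70847968] [-0.99234854  0.22534882  0.0571145 ] [ 0.61905211 -0.03543648  0.18604741] [-9.00581159e+01  3.14713121e-03  8.35481636e+01]
[[[-0.0265, -0.0, 0.0183, 0.3], [-0.053, -0.0, 0.0367, 0.7], [-0.0795, -0.0, 0.055, 1.0], [-0.1059, -0.0, 0.0733, 1.4], [-0.1324, -0.0, 0.0916, 1.7]]]
[[[-0.027, -0.0, 0.0175, 0.3], [-0.054, -0.0, 0.0351, 0.7], [-0.081, -0.0, 0.0526, 1.0], [-0.1089, -0.0, 0.0694, 1.5], [-0.1367, -0.0, 0.0862, 2.0]]]
```

move_arm --deltas '[[[0,-0.008,0,0],[0,-0.016,0,0],[0,-0.025,0,0],[0,-0.037,0,0],[0,-0.037,0,0]]]'

```text
time: 12.5
ee_pos: [0.6195, -0.0348, 0.2247]
tcp_rot: [-90.1, -0.0, 83.7]
wrist_force: [0.2, 1.4, -4.3]
opening: 0.017
```

move_arm --deltas '[[[0,-0.025,0,0],[0,-0.05,0,0],[0,-0.075,0,0],[0,-0.083,0,0],[0,-0.083,0,0]]]'

```text
time: 13.0
ee_pos: [0.6194, -0.0351, 0.3061]
tcp_rot: [-90.1, -0.0, 83.7]
wrist_force: [-0.5, 0.1, -4.5]
opening: 0.0167
```

move_arm --deltas '[[[-0.0265,0,0.018,0.3],[-0.053,0,0.037,0.7],[-0.0795,0,0.055,1.0],[-0.106,0,0.073,1.4],[-0.1325,0,0.0915,1.7]]]'

```text
time: 13.5
ee_pos: [0.5122, -0.1574, 0.3034]
tcp_rot: [-89.9, -0.0, 82.0]
wrist_force: [-0.0, -1.0, -3.6]
opening: 0.0172
```

move_arm --deltas '[[[-0.027,0,0.0175,0.3],[-0.054,0,0.035,0.7],[-0.081,0,0.0525,1.0],[-0.109,0,0.0695,1.5],[-0.1365,0,0.086,2.0]]]'

```text
time: 14.0
ee_pos: [0.4079, -0.2805, 0.3036]
tcp_rot: [-89.9, -0.1, 79.9]
wrist_force: [0.2, -0.4, -3.8]
opening: 0.0168
```

move_arm --deltas '[[[0,0,0,0],[0,0,0,0],[0,0,0,0]]]'

```text
time: 14.3
ee_pos: [0.4093, -0.2794, 0.3043]
tcp_rot: [-89.9, -0.0, 80.0]
wrist_force: [0.2, 0.1, -4.1]
opening: 0.0165
```

Run:
```python
from workcell import *
o=get_obs();print(o['wrist_force'],o['torque'],o['ee_pos'],o['tcp_rot'])
from fit import *
np.set_printoptions(precision=4,suppress=True)
for n in("top","scene"):
    c=camera(n);pickle.dump(c,open(n+"5.pkl","wb"));W=cloud(c)
    for lo,hi in((.19,.225),(.23,.27),(.285,.305)):
        m=sel(c,lo,hi,(.36,.46,-.34,-.22));print(n,lo,m.sum(),np.median(W[m],0) if m.sum() else 0,np.ptp(W[m],0) if m.sum() else 0)
cv2.imwrite("pics/s5.png",cv2.resize(load("scene5")["color"][130:330,250:400],None,fx=3,fy=3))
```

```text
[ 0.17943106  0.12144055 -4.14327223] [-0.03583521 -0.00403524  0.00822745] [ 0.40933664 -0.27942167  0.30433391] [-8.99426172e+01 -4.44292869e-02  7.99772873e+01]
top 0.19 40 [ 0.4061 -0.2646  0.2068] [0.0203 0.0146 0.0332]
top 0.23 1 [ 0.4058 -0.264   0.23  ] [0. 0. 0.]
top 0.285 187 [ 0.4029 -0.2629  0.294 ] [0.0509 0.0262 0.0146]
scene 0.19 152 [ 0.4003 -0.2792  0.2098] [0.0222 0.0256 0.0333]
scene 0.23 151 [ 0.4041 -0.2789  0.239 ] [0.0222 0.0234 0.037 ]
scene 0.285 338 [ 0.3992 -0.2795  0.2955] [0.0381 0.0507 0.0145]
```

View pics/s5.png

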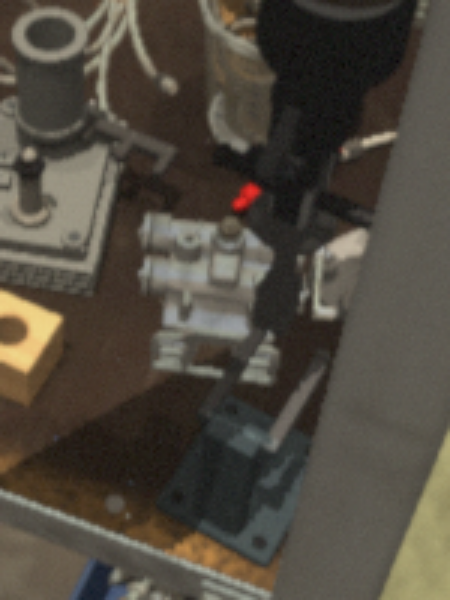

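The key hangs straight over the empty prong gap (215-320, 330-440), and the clamp stays clear. Lowering.

move_arm --deltas '[[[0,0.025,0,0],[0,0.055,0,0],[0,0.085,0,0],[0,0.115,0,0],[0,0.135,0,0]]]'

```text
time: 14.9
ee_pos: [0.409, -0.2788, 0.1678]
tcp_rot: [-89.9, -0.1, 80.0]
wrist_force: [0.3, 0.0, -3.3]
opening: 0.0169
```

move_arm --deltas '[[[0,0.01,0,0],[0,0.018,0,0],[0,0.024,0,0],[0,0.028,0,0],[0,0.028,0,0]]]'

```text
time: 15.4
ee_pos: [0.4093, -0.2799, 0.1424]
tcp_rot: [-90.0, 0.0, 80.0]
wrist_force: [-0.7, -0.8, -3.5]
opening: 0.0174
```

move_arm --deltas '[[[0,0.001,0,0],[0,0.002,0,0],[0,0.002,0,0]]]'

```text
time: 15.7
ee_pos: [0.4094, -0.2801, 0.141]
tcp_rot: [-90.1, 0.0, 79.9]
wrist_force: [-0.2, -0.0, -0.1]
opening: 0.0168
```

move_arm --deltas '[[[0,0.001,0,0],[0,0.001,0,0]]]'

```text
time: 15.9
ee_pos: [0.4094, -0.2802, 0.141]
tcp_rot: [-90.1, 0.1, 79.9]
wrist_force: [-2.7, 0.5, 8.3]
opening: 0.017
```

move_arm --deltas '[[[0,0,0,0],[0,0,0,0],[0,0,0,0]]]' --claw 0.045

```text
time: 16.2
ee_pos: [0.4093, -0.28, 0.1394]
tcp_rot: [-90.0, 0.0, 80.0]
wrist_force: [1.0, 0.1, -0.6]
opening: 0.0449
```

move_arm --deltas '[[[0,-0.015,0,0],[0,-0.04,0,0],[0,-0.07,0,0],[0,-0.1,0,0],[0,-0.13,0,0]]]'

```text
time: 16.7
ee_pos: [0.4091, -0.2798, 0.2716]
tcp_rot: [-90.1, 0.0, 80.0]
wrist_force: [0.6, 0.5, -0.1]
opening: 0.045
```

move_arm --deltas '[[[0,0,0,0]]]'

```text
time: 16.8
ee_pos: [0.41, -0.2805, 0.2744]
tcp_rot: [-90.3, 0.2, 80.0]
wrist_force: [0.4, -0.5, -0.0]
opening: 0.0452
```

Run:
```python
from workcell import *
from fit import *
np.set_printoptions(precision=4,suppress=True)
o=get_obs();print(o['ee_pos'],o['opening'])
for n in("top","scene"):
    c=camera(n);pickle.dump(c,open(n+"6.pkl","wb"));W=cloud(c)
    for lo,hi,h in((.145,.2,.161),(.168,.2,.178)):
        m=sel(c,lo,hi,(.335,.52,-.36,-.22));P=pts(c,m,h);print(n,len(P),W[m][:,2].mean() if len(P) else 0,*(rect(P),pca(P)[:2]) if len(P)>5 else "")
    for nm,lo,hi,h in(("hex",.104,.125,.111),("top",.114,.13,.122)):
        m=sel(c,lo,hi,(.48,.57,-.11,.02));P=pts(c,m,h);print(nm,len(P),rect(P) if len(P)>4 else 0)
    if n=="scene":
        m=sel(c,.064,.08,(.5,.68,-.15,-.075));P=pts(c,m,.07);print(rect(P))
a=load("scene6")["color"][130:330,210:400]
cv2.imwrite("pics/s6.png",cv2.resize(a,None,fx=3,fy=3))
```

```text
[ 0.41   -0.2805  0.2744] 0.045227478951902676
top 280 0.16635778031648996 ((412.3768005371094, -264.16375732421875), (79.51485443115234, 20.80539894104004), 79.97743225097656) (array([ 0.4116, -0.2661]), np.float64(80.61653711954503))
top 116 0.17614461026225503 ((409.5901794433594, -275.4193420410156), (25.98326301574707, 18.384973526000977), 79.97734069824219) (array([ 0.4097, -0.2755]), np.float64(74.79370186185601))
hex 84 ((536.7649536132812, -50.1405029296875), (20.36322784423828, 23.023141860961914), 88.41426849365234)
top 32 ((533.916015625, -50.12371826171875), (18.2703857421875, 13.030633926391602), 24.495223999023438)
scene 452 0.1643090528843646 ((410.7417907714844, -274.7508850097656), (95.73307037353516, 38.83937454223633), 79.5158920288086) (array([ 0.4096, -0.2756]), np.float64(78.8054469664501))
scene 136 0.17676992680345832 ((405.81439208984375, -278.7403564453125), (26.849834442138672, 23.845792770385742), 79.51600646972656) (array([ 0.4067, -0.279 ]), np.float64(68.45020525030503))
hex 84 ((535.9118041992188, -53.06513977050781), (24.513425827026367, 28.115577697753906), 76.28833770751953)
top 34 ((530.5700073242188, -54.143123626708984), (20.889375686645508, 18.35265350341797), 59.51001739501953)
((618.3428955078125, -108.83332824707031), (72.08050537109375, 35.824981689453125), 82.79227447509766)
```

View pics/s6.png

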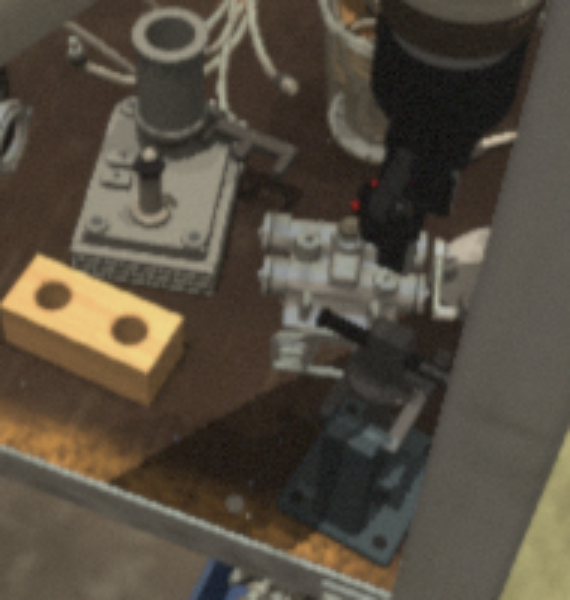

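The key hangs upright (bar 325-440 by 310-370, hub top z still 0.178) and the clamp is still out. Now to the injector.

```bash
python3 -c "
from plan import *
plan((.409,-.2805,.27,80),[(.5355,-.0515,.27,11.3)],step=.034)
print()
plan((.5355,-.0515,.25,11.3),[(.4255,-.0805,.25,-5)],step=.03)"
```

```text
[[[0.0247, -0.0, -0.0085, 6.9], [0.0495, -0.0, -0.017, 13.7], [0.0742, -0.0, -0.0254, 20.6], [0.099, -0.0, -0.0339, 27.5], [0.1237, -0.0, -0.0424, 34.4]]]
[[[0.0252, -0.0, 0.007, 6.9], [0.0504, -0.0, 0.0139, 13.7], [0.0757, -0.0, 0.0209, 20.6], [0.1009, -0.0, 0.0278, 27.5], [0.1261, -0.0, 0.0348, 34.4]]]

[[[-0.0284, -0.0, -0.0017, 4.1], [-0.0568, -0.0, -0.0034, 8.2], [-0.0852, -0.0, -0.0052, 12.2], [-0.1136, -0.0, -0.0069, 16.3]]]
```

move_arm --deltas '[[[0.025,0,-0.0085,6.9],[0.0495,0,-0.017,13.7],[0.074,0,-0.0255,20.6],[0.099,0,-0.034,27.5],[0.1237,0,-0.0424,34.4]]]' --claw 0.055

```text
time: 17.4
ee_pos: [0.4725, -0.1644, 0.2684]
tcp_rot: [-89.9, 0.0, 45.3]
wrist_force: [-0.1, -0.4, -0.6]
opening: 0.0552
```

move_arm --deltas '[[[0.025,0,0.007,6.9],[0.0505,0,0.014,13.7],[0.0755,0,0.021,20.6],[0.101,0,0.028,27.5],[0.1261,0,0.0348,34.3]]]'

```text
time: 17.9
ee_pos: [0.536, -0.05, 0.2683]
tcp_rot: [-90.0, 0.1, 11.0]
wrist_force: [0.6, -0.5, -0.0]
opening: 0.0553
```

move_arm --deltas '[[[0,0,0,0],[0,0.03,0,0],[0,0.06,0,0],[0,0.09,0,0],[0,0.12,0,0]]]'

```text
time: 18.4
ee_pos: [0.5351, -0.0516, 0.1474]
tcp_rot: [-90.0, 0.1, 11.3]
wrist_force: [0.4, -0.5, -0.1]
opening: 0.0548
```

Run:
```python
from workcell import *
from fit import *
o=get_obs();print(o['ee_pos'],o['tcp_rot'],o['wrist_force'])
c=camera("scene");pickle.dump(c,open("scene7.pkl","wb"))
cv2.imwrite("pics/s7.png",cv2.resize(c["color"][100:250,190:340],None,fx=4,fy=4))
```

```text
[ 0.53510643 -0.05158685  0.14744013] [-8.99891800e+01  6.76655231e-02  1.13489751e+01] [ 0.38536393 -0.50288245 -0.09032284]
```

View pics/s7.png

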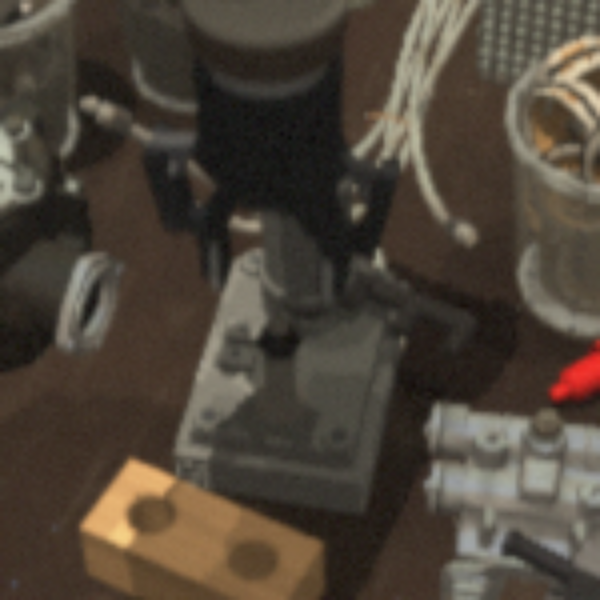

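The fingers (210,230) and (350,230) straddle the injector (278,340), and the body is clear of the tube. Descending to grip.

move_arm --deltas '[[[0,0.02,0,0],[0,0.04,0,0],[0,0.06,0,0],[0,0.08,0,0],[0,0.08,0,0]]]'

```text
time: 18.95
ee_pos: [0.5341, -0.0514, 0.067]
tcp_rot: [-89.9, 0.3, 11.3]
wrist_force: [-0.6, 0.6, 1.3]
opening: 0.0553
```

move_arm --deltas '[[[0,0,0,0],[0,0,0,0],[0,0,0,0],[0,0,0,0],[0,0,0,0]]]' --claw 0.01 --newtons 50

```text
time: 19.45
ee_pos: [0.5368, -0.0513, 0.0708]
tcp_rot: [-90.1, -0.1, 11.3]
wrist_force: [-0.8, -1.4, 6.9]
opening: 0.0206
```

move_arm --deltas '[[[0,-0.005,0,0],[0,-0.01,0,0],[0,-0.02,0,0],[0,-0.03,0,0],[0,-0.03,0,0]]]'

```text
time: 19.95
ee_pos: [0.5368, -0.0512, 0.1013]
tcp_rot: [-90.0, -0.1, 11.3]
wrist_force: [-0.5, 0.2, -2.5]
opening: 0.0207
```

move_arm --deltas '[[[0,-0.025,0,0],[0,-0.05,0,0],[0,-0.075,0,0],[0,-0.09,0,0],[0,-0.09,0,0]]]'

```text
time: 20.45
ee_pos: [0.5369, -0.0512, 0.1915]
tcp_rot: [-90.1, -0.2, 11.3]
wrist_force: [-0.7, 0.3, -3.0]
opening: 0.0209
```

move_arm --deltas '[[[-0.0284,0,-0.0017,4.1],[-0.057,0,-0.0034,8.2],[-0.0852,0,-0.0052,12.2],[-0.1136,0,-0.0069,16.3],[-0.1136,0,-0.0069,16.3]]]'

```text
time: 20.95
ee_pos: [0.4233, -0.0805, 0.1886]
tcp_rot: [-90.0, 0.1, -5.2]
wrist_force: [1.3, -0.1, -2.6]
opening: 0.0207
```

Run:
```python
from workcell import *
from fit import *
np.set_printoptions(precision=4,suppress=True)
o=get_obs();print(o['ee_pos'],o['tcp_rot'],o['wrist_force'])
for n in("scene","top"):
    c=camera(n);pickle.dump(c,open(n+"8.pkl","wb"));W=cloud(c)
    for lo,hi in((.125,.145),(.145,.168),(.168,.177),(.18,.2)):
        m=sel(c,lo,hi,(.38,.47,-.125,-.04));print(n,lo,m.sum(),np.median(W[m],0) if m.sum() else 0,np.ptp(W[m],0) if m.sum() else 0)
c=load("scene8");cv2.imwrite("pics/s8.png",cv2.resize(c["color"][130:280,190:340],None,fx=4,fy=4))
```

```text
[ 0.4233 -0.0805  0.1886] [-90.0114   0.0744  -5.2373] [ 1.2747 -0.069  -2.6171]
scene 0.125 18 [ 0.4159 -0.0848  0.1422] [0.0121 0.0168 0.0179]
scene 0.145 46 [ 0.4149 -0.0863  0.1525] [0.0166 0.0209 0.0224]
scene 0.168 91 [ 0.4157 -0.086   0.1746] [0.0223 0.0321 0.0082]
scene 0.18 63 [ 0.4156 -0.0818  0.1943] [0.012  0.0412 0.0198]
top 0.125 0 0 0
top 0.145 0 0 0
top 0.168 0 0 0
top 0.18 0 0 0
```

View pics/s8.png

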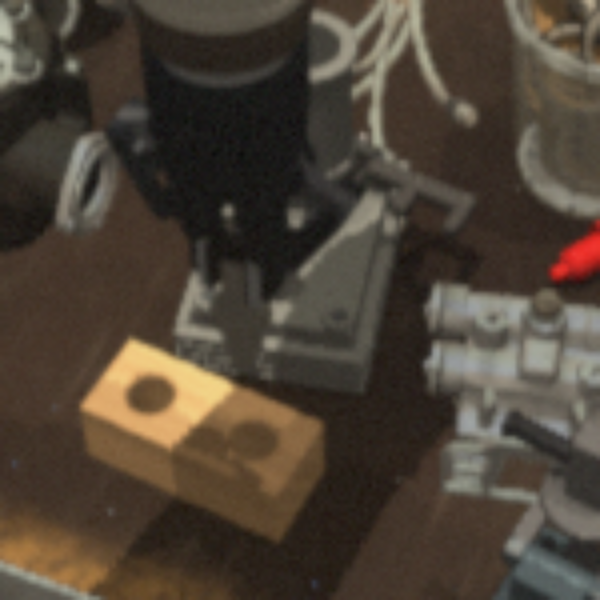

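The injector hangs upright from the gripper, and its shadow falls on the right socket (250,440). Trimming about 1 mm and lowering with force checks.

move_arm --deltas '[[[-0.0005,0,-0.001,0],[-0.0005,0.015,-0.001,0],[-0.0005,0.035,-0.001,0],[-0.0005,0.055,-0.001,0],[-0.0005,0.07,-0.001,0]]]'

```text
time: 21.55
ee_pos: [0.4254, -0.0808, 0.1175]
tcp_rot: [-90.0, 0.1, -5.0]
wrist_force: [-0.1, 0.2, -1.6]
opening: 0.021
```

move_arm --deltas '[[[0,0.005,0,0],[0,0.01,0,0],[0,0.015,0,0],[0,0.02,0,0],[0,0.02,0,0]]]'

```text
time: 22.05
ee_pos: [0.4252, -0.081, 0.099]
tcp_rot: [-90.0, 0.0, -5.0]
wrist_force: [-0.2, -1.2, -2.9]
opening: 0.0205
```

move_arm --deltas '[[[0,0.003,0,0],[0,0.006,0,0],[0,0.009,0,0],[0,0.012,0,0],[0,0.012,0,0]]]'

```text
time: 22.55
ee_pos: [0.4251, -0.0809, 0.0868]
tcp_rot: [-90.0, 0.0, -5.0]
wrist_force: [-0.6, -0.2, -1.8]
opening: 0.0204
```

move_arm --deltas '[[[0,0.004,0,0],[0,0.008,0,0],[0,0.012,0,0],[0,0.015,0,0],[0,0.015,0,0]]]'

```text
time: 23.05
ee_pos: [0.425, -0.0809, 0.0717]
tcp_rot: [-90.0, 0.0, -5.0]
wrist_force: [-0.4, 0.0, -2.3]
opening: 0.0207
```

```bash
python3 -c "
from workcell import *
o=get_obs();print(o['wrist_force'],o['torque'],o['ee_pos'],o['tcp_rot'])"
```

```text
[-0.43853151  0.0222625  -2.33438195] [0.07906637 0.03237989 0.02079149] [ 0.42499325 -0.08091836  0.07171123] [-8.99967370e+01  4.84449063e-02 -5.04409290e+00]
```

Nut inside the socket, still no contact. Last millimetres until the collar seats.

move_arm --deltas '[[[0,0.001,0,0],[0,0.002,0,0],[0,0.002,0,0]]]'

```text
time: 23.35
ee_pos: [0.4257, -0.0811, 0.0709]
tcp_rot: [-90.0, -0.1, -5.0]
wrist_force: [0.5, -1.2, 2.1]
opening: 0.0204
```

move_arm --deltas '[[[0,0.001,0,0],[0,0.0015,0,0],[0,0.0015,0,0]]]'

```text
time: 23.65
ee_pos: [0.4263, -0.0813, 0.0706]
tcp_rot: [-90.0, -0.2, -5.1]
wrist_force: [-2.8, -0.3, 12.1]
opening: 0.0202
```

Seated: TCP stops at 0.0706, the same as at the head's deck, with 12 N push. Easing, opening and rising.

move_arm --deltas '[[[0,-0.0015,0,0],[0,-0.0015,0,0]]]'

```text
time: 23.85
ee_pos: [0.4257, -0.0811, 0.0708]
tcp_rot: [-90.0, -0.1, -5.0]
wrist_force: [0.1, 0.1, 5.5]
opening: 0.0208
```

move_arm --deltas '[[[0,0,0,0],[0,0,0,0],[0,0,0,0],[0,0,0,0]]]' --claw 0.055

```text
time: 24.25
ee_pos: [0.4252, -0.0809, 0.0701]
tcp_rot: [-90.0, 0.0, -5.0]
wrist_force: [-0.4, -0.1, -0.0]
opening: 0.0553
```

move_arm --deltas '[[[0,-0.02,0,0],[0,-0.05,0,0],[0,-0.09,0,0],[0,-0.13,0,0],[0,-0.16,0,0]]]'

```text
time: 24.75
ee_pos: [0.4254, -0.081, 0.2327]
tcp_rot: [-90.0, -0.1, -5.0]
wrist_force: [0.6, 0.2, 0.9]
opening: 0.0551
```

move_arm --deltas '[[[-0.035,-0.02,0,0],[-0.07,-0.02,0,0],[-0.105,-0.02,0,0],[-0.13,-0.02,0,0],[-0.13,-0.02,0,0]]]'

```text
time: 25.25
ee_pos: [0.294, -0.0694, 0.2511]
tcp_rot: [-90.0, -0.1, -5.1]
wrist_force: [0.8, 0.0, 0.3]
opening: 0.0552
```

Run:
```python
from workcell import *
from fit import *
np.set_printoptions(precision=4,suppress=True)
o=get_obs();print(o['ee_pos'],o['wrist_force'],o['time'])
A={n:camera(n) for n in("top","scene")}
for n,c in A.items():
    pickle.dump(c,open(n+"9.pkl","wb"));W=cloud(c)
    for nm,lo,hi,b,h in(("inj",.1,.135,(.37,.5,-.13,.03),.122),("collar",.05,.062,(.39,.47,-.125,-.04),.056),("hub",.168,.2,(.335,.52,-.36,-.22),.178),("clamp",.064,.08,(.5,.68,-.15,-.075),.07)):
        m=sel(c,lo,hi,b);P=pts(c,m,h);print(n,nm,len(P),W[m].max(0) if len(P) else 0,rect(P) if len(P)>4 else 0)
cv2.imwrite("pics/s9.png",np.hstack([cv2.resize(A["scene"]["color"][110:330,200:360],(400,550)),cv2.resize(A["top"]["color"][120:290,200:385],(399,367)) if 0 else cv2.copyMakeBorder(cv2.resize(A["top"]["color"][120:290,200:385],(399,367)),0,183,0,0,0)]))
```

```text
[ 0.294  -0.0694  0.2511] [0.7891 0.0026 0.3337] 25.25
top inj 84 [ 0.4363 -0.0679  0.1249] ((424.78839111328125, -79.4779281616211), (21.65273666381836, 20.192394256591797), 43.190452575683594)
top collar 132 [ 0.4571 -0.0401  0.0601] ((426.8301696777344, -74.32681274414062), (71.00580596923828, 54.46522521972656), 85.15362548828125)
top hub 116 [ 0.4202 -0.2633  0.1798] ((409.5901794433594, -275.4193420410156), (25.98326301574707, 18.384973526000977), 79.97734069824219)
top clamp 231 [ 0.6391 -0.0768  0.0791] ((596.2124633789062, -131.52645874023438), (132.11680603027344, 53.7030143737793), 35.81916046142578)
scene inj 99 [ 0.4361 -0.0684  0.1249] ((416.8043212890625, -86.41897583007812), (25.419960021972656, 26.322349548339844), 73.95659637451172)
scene collar 237 [ 0.4548 -0.0404  0.0616] ((423.62078857421875, -77.87606048583984), (72.84689331054688, 55.56354904174805), 84.68865203857422)
scene hub 140 [ 0.4216 -0.2651  0.1818] ((405.82415771484375, -278.92181396484375), (27.203168869018555, 23.760601043701172), 79.51600646972656)
scene clamp 204 [ 0.6409 -0.0751  0.0741] ((617.6300659179688, -109.11650848388672), (71.48405456542969, 36.85368728637695), 83.19214630126953)
```

Run:
```python
from fit import *
from workcell import *
np.set_printoptions(precision=4,suppress=True)
for n,b in(("top0",(.48,.57,-.11,.02)),("top9",(.37,.5,-.13,.03)),("scene0",(.48,.57,-.11,.02)),("scene9",(.37,.5,-.13,.03))):
    c=load(n);W=cloud(c);m=sel(c,.104,.135,b);print(n,m.sum(),W[m][:,2].mean(),np.percentile(W[m][:,2],95))
a,b=load("top0"),load("top9");A,B=cloud(a),cloud(b)
d=(np.abs(A[...,2]-B[...,2])>.012).astype(np.uint8);d=cv2.morphologyEx(d,cv2.MORPH_OPEN,np.ones((2,2),np.uint8))
k,l,s,ce=cv2.connectedComponentsWithStats(d)
for i in range(1,k):
    if s[i,4]>12:print(s[i],A[int(ce[i][1]),int(ce[i][0])])
print(job_done())
```

```text
top0 87 0.11370765658100505 0.1241631586588455
top9 84 0.11414144717019245 0.12360704002536796
scene0 81 0.11423614447843175 0.12372524614345226
scene9 92 0.1142011522558716 0.12383362651743544
[310 123  31  43 461] [ 0.6708 -0.223   0.0016]
[262 153  34  16 292] [ 0.6413 -0.1076  0.0002]
[252 167  22  38 429] [ 0.5554 -0.0624  0.0497]
[342 220  37  49 412] [ 0.41   -0.2721  0.1443]
[267 236  11  13 109] [ 0.4289 -0.0799  0.0038]
[375 243  17   8  98] [ 0.4109 -0.3523  0.0013]
[  200   267   140   117 13785] [ 0.1332 -0.063  -0.758 ]
the job is handed in; nothing more can be done
None
```

I finished every step in the order asked and handed the job in at about 25 s of the 72 s allowed. One thing moved that should not have: the red look-alike injector fell over.

**What I did**
- **Clamp:** I took the key off its hanger, lowered it down the well tube and turned it anticlockwise. At the stop the torque rose steadily from friction level to 0.64 N·m. The clamp arm lies at about -97° in the world frame, where the stop should be.
- **Key:** it hangs upright on its prongs again, with its hub top at 0.178 m as before. It sits about 4 mm to the side of where it started and turned about a quarter turn.
- **Injector:** I lifted it straight out and stood it in the right-hand socket (socket_b). A push of about 12 N confirmed the collar is on the block. The injector's top measures about the same height as it did in the head, so it is fully home.

**Checks that disagreed**
- **Red look-alike:** it stood on its nozzle in the first pictures and was lying down by about 6 s. Neither the tool nor the key came within about 10 cm of it, or below z = 0.19 m near there. It probably toppled by itself, but I did not see it fall, and I left it where it lay.
- **Hanger:** its post is on the robot's side, not to the robot's right as described. This made no difference to the work.
- **Last look:** the 12-picture viewing limit was used up, so the final check was numeric only. Comparing heights from the top camera at the start and end, the only changes were the clamp, key and injector, both ends of the move, the red part and the arm itself. The bearing, pin and bracket showed no change.

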